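# Vent and cap the hand depositor

## Task

Vent the hand depositor and close it: first swing its sprung lever all the way down to its stop and let it come back up, then take the white snap cap by its knob and press it onto the vent port's stud until it clicks and sits fully home on its seat. Keep pressing firmly after the click: the job finishes with the hand still on the cap, pushing it down, not letting go. Leave the other things on the table where they are.

Things in the scene. Friction and masses are not known exactly. Their poses are not given: they have to be found in the camera images.
- depositor: Filling machine bolted to the table, yaw varies: base plate 300 x 380 x 12 mm, steel manifold 102 mm high, cone hopper (rim 150 mm wide, 250 mm high), level pump barrel with the vent port, hand lever. Origin on the table, 30 mm in front of the plate's centre; x to its back (hopper side), y to its left, z up. In its frame: hopper axis (120, -30) mm, port (-60, 100), lever pivot (60, -140).
- lever (a joint): Angle of the hand lever (rad). 0 = at rest, raised 0.6 rad above level; grows as its bar is pushed down; 0.9 = lower stop, 0.3 rad below level. A spring returns it to 0 when let go; it takes about 3 N at the bar to begin and about 6 N near the stop, more when moved fast.
- lever_bar (a point): Centre of the lever's black grip bar, a level cylinder 22 mm in diameter and 70 mm long along the depositor's y, at the end of the lever, 170 mm from the pivot. At rest 211 mm above the table, at the stop 65 mm. It moves with the lever.
- lever_pivot (a point): Centre of the lever's hinge, 115 mm above the table; the hinge axis is the depositor's y axis, and the lever reaches from it towards the depositor's -x (to the robot).
- vent_port: Steel vent port, upright, fixed on the barrel. Origin: centre of its flat seat (52 mm in diameter), 100 mm above the table, z up. On it a tapered stud 26.6 mm wide, 15.5 mm high, with three sprung balls (34 mm across, 9.5 mm up). The cap meets the balls when its underside is 14 mm above the seat, needs about 10 N down to pass them; then the force drops (click) and it goes down to the seat.
- cap: White plastic snap cap, 40-70 g, upright on the table: round skirt 46 mm in diameter, 24 mm high; on it a round grip knob 26 mm in diameter, 32 mm high (56 mm in all); the flat shoulder round the knob is 24 mm above the underside. Open below: mouth 30 mm wide, 18 mm deep. Origin: centre of its underside, z up through the knob. Home: its underside rests on the port's seat, origin on origin.
- nozzle: Bystander: spare steel cone nozzle, 48 mm in diameter at the foot, tapering to 18 mm, 62 mm high, standing upright. It and the cap may change places. Origin: centre of its underside.
- spatula: Bystander: spatula lying on the table on the left. Origin under its middle.
- carton: Bystander: white closed carton 170 x 120 x 50 mm on the right. Origin: centre of its underside.
Things that resemble listed ones, but are neither listed nor needed, are in the scene too. There is more than one size of the cap; the job needs the smallest.

How it is judged:
By the outcome, as a careful person would: the job done as asked, in the order asked, and still so for the second after the job is handed in, while the arm keeps its last pose, push and grip.
It also fails if it takes over 72 s, if anything falls off the work surface, if the arm or the gripper's body presses on something with over 40 N, if the wrist force passes 120 N, or if a joint passes its speed limit or range.

## Robot

A 6-joint arm with a two-finger parallel gripper is mounted at the origin on the work surface. World frame = base frame: x ahead of the robot, y to its left, z up, the work surface at z = 0. Lengths are in m, angles in rad, forces in N, time in s.
With the tool pointing down it reaches from about 0.3 to 0.875 m from the base axis. Payload 6.4 kg.
Tool frame: the origin (TCP) lies midway between the tips of the shut fingers; the grasp point (between the pads) lies 19 mm behind it; z points along the fingers, y is the line along which they close (so a half turn about z gives the same grasp; the last joint's range is limited). The gripper opens to 85 mm and grips with 20 to 120 N. Pads are 22 mm wide; open, the fingers measure 114 mm over their backs; the gripper's body (76 mm by 85 mm) begins 54 mm behind the grasp point. The pads swing forward as they close: fully open they stand 13 mm farther back than shut.
Start: joints at [-0.206, 0.181, 1.607, -0, 1.354, -0.206], TCP at [0.575, 0, 0.231] pointing down, gripper open.
Joint ranges: [-2.99, 2.99], [-0.89, 2.07], [0.3, 2.58], [-1.14, 4.28], [0, 2.63], [-3.12, 3.12]. Speed limits (rad/s): [2.57, 2.57, 3.01, 3.14, 3.14, 3.14].

## Interface

Orientations are given as a unit quaternion [w, x, y, z].
In Python, from bench import ctrl gives the robot as it stands. The module is installed in compiled form; this text tells all that it offers.
- The arm moves only by the tool move_arm, never from a script. Its argument "plan" is one flat list of numbers, 6 for each row, row after row: the shift along the world's x, y, z in units of 50 mm (1.0 is 50 mm), then the turn, a rotation vector about the world's x, y, z in rad. A call has 1 to 10 rows; each row is the pose to reach, as a shift and turn from the pose commanded when the call began; what a row does not reach only later rows make up. A row lasts 1/8 s, in which the tool goes at most 62.5 mm and 10.7 degrees, less where a joint would pass 70% of its speed; a pose out of reach is approached as far as the arm can. A call with a gripper value outside its range is refused whole. "grip" is the finger opening in mm, from 0 to 85.4, set as the call begins (left out, the last holds). The fingers move at their own pace and stop on an object; the grip force is fixed at half the most. Time passes only in rows, so rows that repeat a pose let the fingers close. It gives the time, the measured TCP pose, the force, the opening and the grip force at its end, in the units of the state.
- ctrl.get_obs(): the state, without advancing time (a new reading comes with each control period).
- ctrl.camera(name): name is "scene" or "side" or "wrist"; returns a dict with "pixels" (400x640x3 uint8, red, green, blue), "fx", "fy", "cx", "cy" (pixels), "origin" and "attitude" of the camera in the world. Camera axes: x right, y down, z forward; pixel columns grow to the right and rows downward; lengths in m; the calibration is good to about 2 mm. A picture is of the moment at which its call begins. There is no depth.
- ctrl.hand_in(): hands the job in; it is judged then, once.
The state is a dict: "time_s": time; "q": joint angles; "dq": joint speeds; "joint_efforts": joint torques, N m; "eef_pos": TCP position; "eef_rot": TCP orientation; "wrist_force": force on the tool from outside, world axes, zero at the start; "torque": the same for the moment, N m; "opening": opening from 0.0 (shut) to 1.0 (fully open); "grasp_force": force on a finger pad.
Only numpy, scipy, OpenCV 4.12 (cv2) and the standard library are available. Lean on these libraries where they do the work, as an engineer would, in place of code of your own. Each camera call takes 0.05 s, during which the arm holds its last target. There are 200 camera calls.

## Working session

There is one attempt and no reset: what is moved stays moved. The work goes in short steps, Python scripts to look and compute and a tool call to move; the robot and the scene stay as the last step left them, time stands still between calls to the robot, and variables do not carry over. Pictures are saved under pics/ and viewed, at most 10 in all, crops included, and the job is handed in when it is done.

Besides the shell and the picture viewer there is one more tool, called after "Request:" as name(argument=value, ...) on one line, values as JSON. move_arm: Moves the arm, as the interface text tells. Its arguments: {"type":"object","properties":{"plan":{"type":"array"},"grip":{"type":"number"}},"required":["plan"]}

```bash
mkdir -p pics; cat > h.py <<'E'
import numpy as np, cv2
from bench import ctrl
from scipy.spatial.transform import Rotation as R
def cam(n):
    c=ctrl.camera(n); a=np.array(c["attitude"],float)
    c["R"]=R.from_quat(a[[1,2,3,0]]).as_matrix() if a.size==4 else a.reshape(3,3)
    c["o"]=np.array(c["origin"]); return c
def ray(c,u,v):
    d=c["R"]@np.array([(u-c["cx"])/c["fx"],(v-c["cy"])/c["fy"],1]); return d/np.linalg.norm(d)
def onz(c,u,v,z):
    d=ray(c,u,v); return c["o"]+d*(z-c["o"][2])/d[2]
def proj(c,p):
    q=c["R"].T@(np.array(p)-c["o"]); return c["fx"]*q[0]/q[2]+c["cx"],c["fy"]*q[1]/q[2]+c["cy"]
def tri(c1,p1,c2,p2):
    A=0;b=0
    for c,p in((c1,p1),(c2,p2)):
        d=ray(c,*p);M=np.eye(3)-np.outer(d,d);A=A+M;b=b+M@c["o"]
    return np.linalg.solve(A,b)
def save(c,f): cv2.imwrite("pics/"+f,c["pixels"][:,:,::-1])
E
python3 - <<'E'
from h import *
import pickle
d={n:cam(n) for n in("scene","side","wrist")}
for n,c in d.items(): save(c,n+"0.png"); print(n,c["attitude"],c["o"],c["fx"],c["cx"],c["cy"])
pickle.dump(d,open("c0.pkl","wb"))
o=ctrl.get_obs();print(o["eef_pos"],o["eef_rot"],o["time_s"],o["opening"])
E
```

```text
scene [-0.3476841   0.82282057  0.41646854 -0.16922183] [ 1.49714105 -0.76038658  1.34262221] 500.2594324924777 312.9110190049625 202.38886477961168
side [ 0.03973061 -0.09295193  0.88896051 -0.44668851] [0.38325546 0.88834167 0.83870443] 398.5191227729298 316.5866303236787 193.75928693345946
wrist [ 1.55835012e-01  9.87783073e-01 -1.48291713e-04 -1.68448835e-04] [0.57479074 0.07923468 0.37337033] 296.64383644479375 319.7128466614837 199.62773399665124
[5.74593192e-01 1.18597412e-04 2.30591951e-01] [-5.62299958e-04  7.07096171e-01  7.07117076e-01 -3.58726893e-04] 0.15 0.9975262636982118
```

View pics/scene0.png

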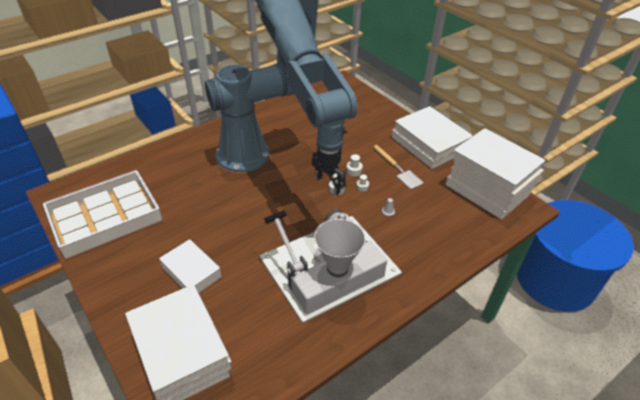

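View pics/side0.png

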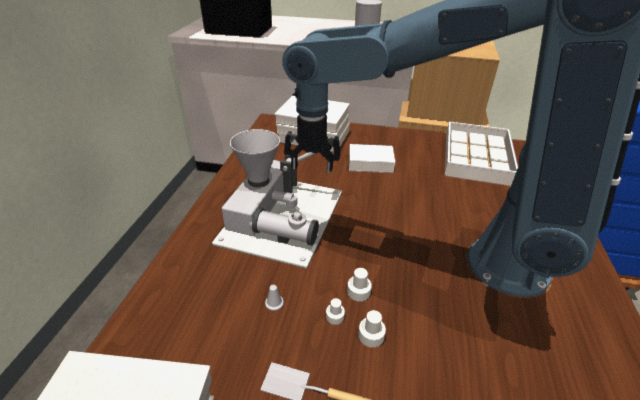

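Scene and side views: three white caps in the side view at (360,285), (335,312) and (373,328), the smallest being (335,312). The nozzle is at (274,297), the port near (297,217), and the lever is behind the gripper. I'll zoom in to measure.

```bash
python3 - <<'E'
from h import *
import pickle
d=pickle.load(open("c0.pkl","rb"))
a=cv2.resize(d["side"]["pixels"][120:350,205:405,::-1],None,fx=2.6,fy=2.6,interpolation=3) # 520x598
cv2.imwrite("pics/sc.png",a)
b=cv2.resize(d["scene"]["pixels"][150:330,250:430,::-1],None,fx=3.3,fy=3.3,interpolation=3)
cv2.imwrite("pics/cc.png",b)
E
```

```text
(no output)
```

View pics/sc.png

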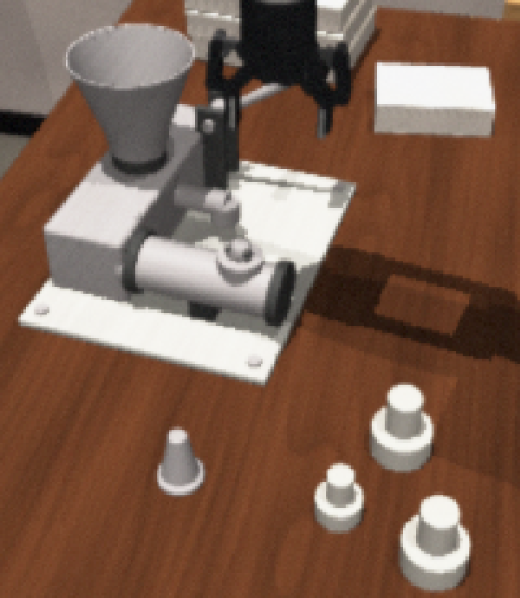

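View pics/cc.png

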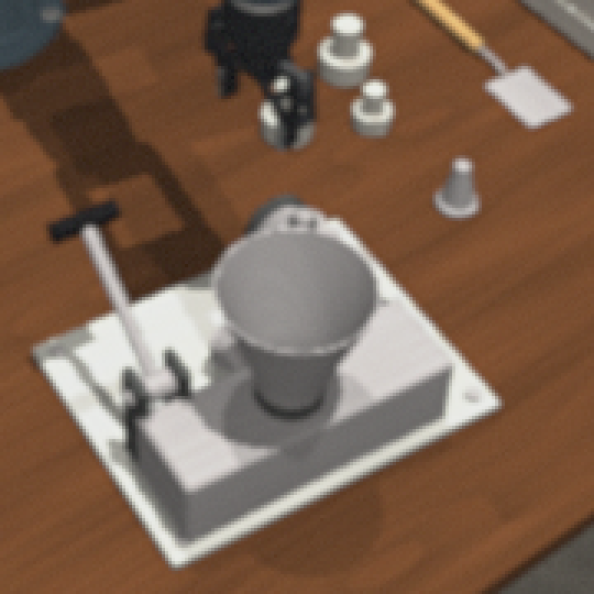

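```bash
cat > m.py <<'E'
from h import *
import pickle
d=pickle.load(open("c0.pkl","rb"));S=d["side"];C=d["scene"]
s=lambda u,v:(u/2.6+205-.3,v/2.6+120-.3); k=lambda u,v:(u/3.3+250-.35,v/3.3+150-.35)
P=[];Q=[]
for c,p,m in[(S,s(22,320),(180,190)),(S,s(266,378),(-120,190)),(S,s(355,184),(-120,-190)),
  (C,k(35,352),(-120,-190)),(C,k(178,564),(180,-190)),(C,k(499,405),(180,190)),(C,k(335,218),(-120,190))]:
    P.append(onz(c,*p,.012)[:2]);Q.append(np.array(m)/1000)
P=np.array(P);Q=np.array(Q)
def fit(P,Q):
    p=P-P.mean(0);q=Q-Q.mean(0)
    th=np.arctan2((q[:,0]*p[:,1]-q[:,1]*p[:,0]).sum(),(q*p).sum())
    M=np.array([[np.cos(th),-np.sin(th)],[np.sin(th),np.cos(th)]]);return th,M,P.mean(0)-M@Q.mean(0)
th,M,t=fit(P,Q)
if __name__=="__main__":
    print("yaw",th,"org",t); print(np.round((P-(Q@M.T+t))*1000,1))
    for n,q in dict(port=(-.06,.1),pivot=(.06,-.14),bar0=(.06-.17*np.cos(.6),-.14),barstop=(.06-.17*np.cos(.3),-.14)).items(): print(n,M@q+t)
    print("cap",onz(S,*s(340.5,474),.056),onz(C,*k(376,90),.056),tri(S,s(340.5,474),C,k(376,90)))
    print("bar",tri(C,k(84,222),C,k(84,222)) if 0 else onz(C,*k(84,222),.211))
    print("port seat",onz(S,*s(239,258),.1),"studtop",onz(S,*s(239,245),.1155))
    print("nozzle",onz(S,*s(178,435),.062),onz(C,*k(462,165),.062))
    print("bigcaps",onz(S,*s(405,445),.012),onz(S,*s(436,558),.012))
E
python3 m.py
```

```text
yaw -0.10078375513605166 org [ 0.65626122 -0.06720329]
[[-8.1  1.3]
 [-1.  -0.9]
 [-2.7  6.7]
 [ 6.5  0.2]
 [-0.1  2.2]
 [ 3.2 -6.5]
 [ 2.3 -3. ]]
port [0.60662701 0.03832606]
pivot [ 0.70187091 -0.21252967]
bar0 [ 0.56227583 -0.19841292]
barstop [ 0.54028782 -0.19618936]
cap [0.4519723  0.27569054 0.056     ] [0.45661554 0.27410199 0.056     ] [0.45339658 0.27528121 0.05408196]
bar [ 0.56271167 -0.19878104  0.211     ]
port seat [0.60468881 0.04624996 0.1       ] studtop [0.60529727 0.04265566 0.1155    ]
nozzle [0.61039012 0.26796986 0.062     ] [0.61352259 0.26478902 0.062     ]
bigcaps [0.39808222 0.1921756  0.012     ] [0.35572856 0.31536652 0.012     ]
```

Request:
move_arm(plan=[-0.1,-1,0.5,0,0,0,-0.2,-2,0.5,0,0,0,-0.3,-3,0.5,0,0,-0.05,-0.3,-4,0.5,0,0,-0.1,-0.3,-4,0.5,0,0,-0.1,-0.3,-4,0.5,0,0,-0.1], grip=0)

```text
time_s: 0.9
eef_pos: [0.5597, -0.1996, 0.2558]
eef_rot: [-0.001, 0.742, 0.671, 0.0]
wrist_force: [-0.5, 0.5, 0.0]
opening: -0.0
grasp_force: 0.0
```

```bash
python3 - <<'E'
from h import *
import pickle
d={n:cam(n) for n in("scene","side","wrist")}
pickle.dump(d,open("c1.pkl","wb"))
a=d["wrist"]["pixels"]; b=d["side"]["pixels"][100:300,190:390]; c=d["scene"]["pixels"][150:350,230:430]
m=np.vstack([cv2.resize(a,(400,250)),]); 
r=np.hstack([cv2.resize(b,(400,400),interpolation=3)[:350],cv2.resize(c,(400,400),interpolation=3)[:350]])
t=np.hstack([m,np.zeros((250,400,3),np.uint8)])
cv2.imwrite("pics/l1.png",np.vstack([t,r])[:,:,::-1]); print(ctrl.get_obs()["eef_pos"])
E
```

```text
[ 0.56011587 -0.19866254  0.25621271]
```

View pics/l1.png

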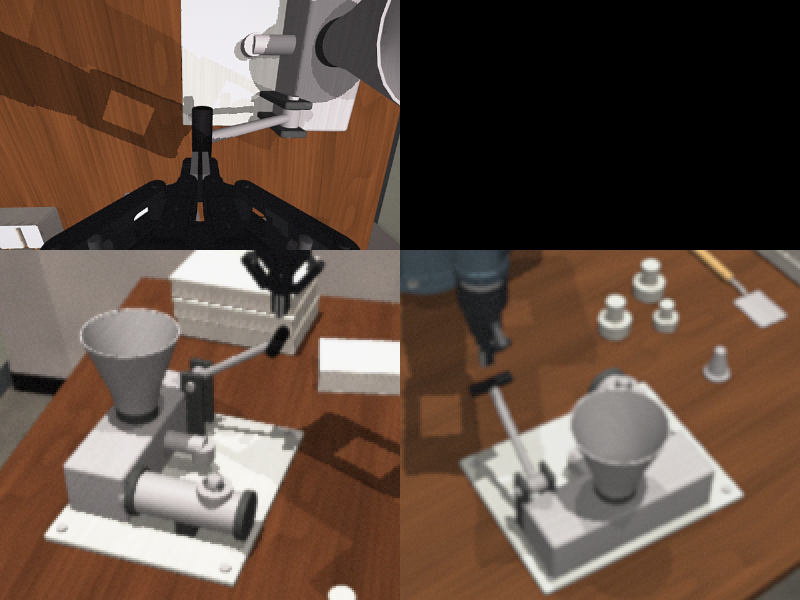

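The tips stand right over the bar. Now I'll push it down along its arc.

Request:
move_arm(plan=[0,0,-0.55,0,0,0,-0.12,0,-0.88,0,0,0,-0.26,0.02,-1.12,0,0,0,-0.37,0.03,-1.36,0,0,0,-0.46,0.04,-1.6,0,0,0,-0.52,0.05,-1.85,0,0,0,-0.57,0.06,-2.09,0,0,0,-0.6,0.06,-2.35,0,0,0,-0.61,0.06,-2.6,0,0,0,-0.6,0.06,-2.85,0,0,0])

```text
time_s: 2.3
eef_pos: [0.5299, -0.1972, 0.1129]
eef_rot: [-0.0, 0.742, 0.671, -0.0]
wrist_force: [-3.4, -0.1, 5.4]
opening: 0.0
grasp_force: 2.6
```

Request:
move_arm(plan=[0.03,0,-0.26,0,0,0,0.08,0,-0.5,0,0,0,0.14,-0.01,-0.74,0,0,0,0.14,-0.01,-0.76,0,0,0,0.14,-0.01,-0.78,0,0,0,0.14,-0.01,-0.78,0,0,0])

```text
time_s: 3.05
eef_pos: [0.5371, -0.1977, 0.0752]
eef_rot: [0.0, 0.742, 0.671, -0.0]
wrist_force: [-5.6, 0.7, 11.7]
opening: 0.001
grasp_force: 5.9
```

Request:
move_arm(plan=[0,0,-0.05,0,0,0,0,0,-0.08,0,0,0,0,0,-0.08,0,0,0])

```text
time_s: 3.42
eef_pos: [0.5377, -0.1978, 0.0737]
eef_rot: [0.001, 0.741, 0.671, 0.0]
wrist_force: [-12.0, 5.8, 30.1]
opening: 0.003
grasp_force: 15.3
```

```bash
python3 - <<'E'
from h import *
import pickle
c=cam("side");pickle.dump(c,open("c2.pkl","wb"))
cv2.imwrite("pics/st.png",cv2.resize(c["pixels"][120:280,190:390,::-1],None,fx=3,fy=3,interpolation=3)); o=ctrl.get_obs();print(o["eef_pos"],o["wrist_force"])
E
```

```text
[ 0.53767454 -0.19782853  0.07375643] [-12.51188558   6.17584202  30.28630869]
```

Force rose to 30 N against the stop, so the lever is fully down. Next I'll raise the hand and let the lever return.

Request:
move_arm(plan=[-0.1,0,0.5,0,0,0,-0.14,0,1,0,0,0,-0.12,0,1.5,0,0,0,0,0,2,0,0,0,0.2,0,2.5,0,0,0,0.45,0,3,0,0,0,0.45,0,4,0,0,0,0.45,0.6,4.6,0,0,0,0.2,1.8,4.6,0,0,0,0,3,4.6,0,0,0], grip=70)

```text
time_s: 4.72
eef_pos: [0.5373, -0.0464, 0.3002]
eef_rot: [0.0, 0.742, 0.67, 0.001]
wrist_force: [1.4, 0.3, -0.6]
opening: 0.819
grasp_force: 0.0
```

Request:
move_arm(plan=[-0.4,1.1,0,0,0,0,-0.8,2.2,0,0,0,0,-1.2,3.3,0,0,0,0,-1.6,4.4,0,0,0,0,-1.6,4.9,0,0,0,0,-1.6,4.9,0,0,0,0,-1.6,4.9,0,0,0,0])

```text
time_s: 5.6
eef_pos: [0.4573, 0.197, 0.3002]
eef_rot: [0.0, 0.742, 0.671, -0.0]
wrist_force: [-0.3, -0.7, -0.1]
opening: 0.819
grasp_force: 0.0
```

```bash
python3 - <<'E'
from h import *
import pickle
d={n:cam(n) for n in("scene","side","wrist")}
pickle.dump(d,open("c3.pkl","wb"))
a=d["wrist"]["pixels"]; b=d["side"]["pixels"][120:320,200:400]; c=d["scene"]["pixels"][150:300,250:450]
r=np.vstack([cv2.resize(b,(300,300),interpolation=3),cv2.resize(c,(300,225),interpolation=3)])
t=np.zeros((525,300+500,3),np.uint8);t[:,500:]=r;t[:312,:500]=cv2.resize(a,(500,312))
cv2.imwrite("pics/l3.png",t[:,:,::-1]); print(ctrl.get_obs()["eef_pos"])
E
```

```text
[0.45745254 0.19648045 0.30053754]
```

View pics/l3.png

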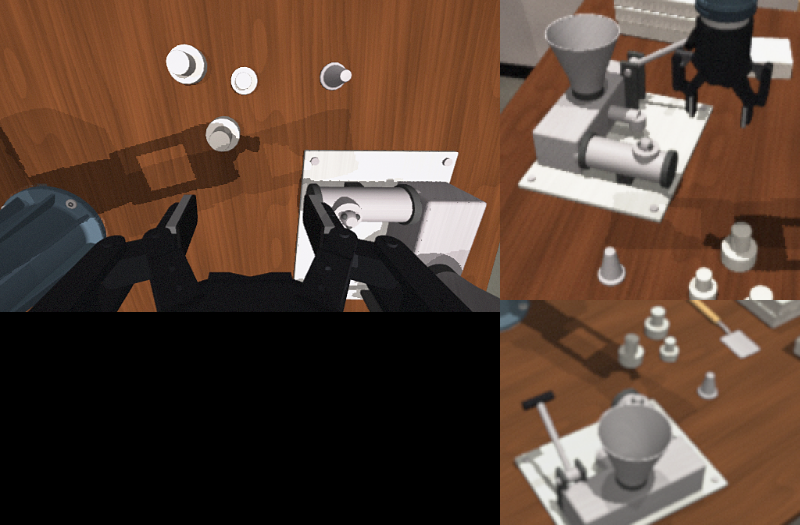

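The lever is back up. In the wrist view the small cap's knob is at about (312,102) full-scale and the port stud at about (445,273). I'll refine both.

```bash
python3 - <<'E'
from h import *
import pickle
W=pickle.load(open("c3.pkl","rb"))["wrist"]
a=W["pixels"]
g=cv2.inRange(a,(200,200,190),(255,255,255)); n,l,s,c=cv2.connectedComponentsWithStats(g)
for i in range(1,n):
    if s[i,4]>60 and c[i][1]<200: print(s[i],c[i])
p=(312,102); print(onz(W,*p,.056),onz(W,445,273,.1155))
x=cv2.resize(a[70:140,270:360],None,fx=4,fy=4,interpolation=3); y=cv2.resize(a[230:320,390:500],None,fx=4,fy=4,interpolation=3)
t=np.zeros((360,800,3),np.uint8);t[:280,:360]=x;t[:,360:800]=y
cv2.imwrite("pics/z.png",t[:,:,::-1])
E
```

```text
[ 213   57   48   50 1551] [235.77369439  80.72340426]
[411  80  30  35 160] [422.04375  94.15625]
[296  86  33  35 870] [312.20114943 102.54137931]
[436  90  14  14 158] [442.2721519   96.51898734]
[270 152  36  26 307] [292.35830619 161.21498371]
[0.45660326 0.27797651 0.056     ] [0.60261844 0.0565118  0.1155    ]
```

View pics/z.png

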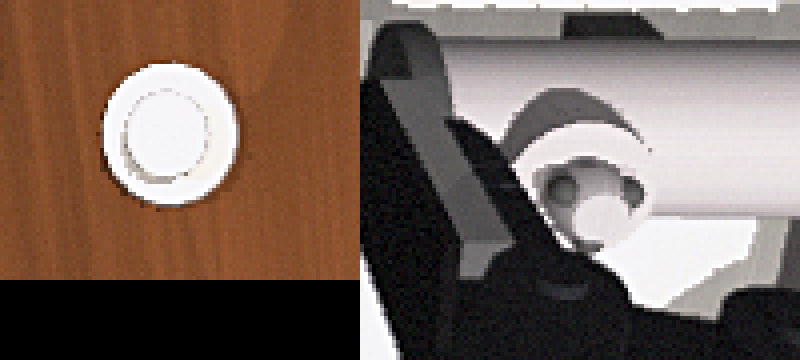

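Request:
move_arm(plan=[0,0.6,-0.8,0,0,0,0,1.2,-1.6,0,0,0,0,1.58,-2.5,0,0,0,0,1.58,-3.4,0,0,0,0,1.58,-3.4,0,0,0,0,1.58,-3.4,0,0,0], grip=55)

```text
time_s: 6.5
eef_pos: [0.4584, 0.2762, 0.1324]
eef_rot: [0.0, 0.742, 0.67, 0.001]
wrist_force: [0.1, 0.3, 1.0]
opening: 0.646
grasp_force: 0.0
```

```bash
python3 - <<'E'
from h import *
W=cam("wrist");save(W,"w4.png");import pickle;pickle.dump(W,open("c4.pkl","wb"));o=ctrl.get_obs();print(o["eef_pos"],o["eef_rot"],proj(W,(.4565,.276,.056)),proj(W,o["eef_pos"]))
E
```

```text
[0.45887626 0.27647668 0.13315922] [0.00075482 0.74192541 0.67047988 0.00168971] (np.float64(316.7974943120741), np.float64(210.0803004283469)) (np.float64(320.2060390690685), np.float64(257.7198041816381))
```

View pics/w4.png

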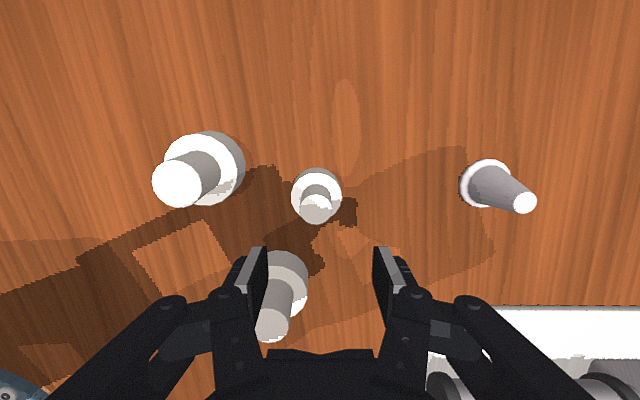

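Wrist view: the small cap's knob top is at about (316,207), clear of its neighbours. The big cap at (275,300) sits under the palm's side, lower than the palm will come.

```bash
python3 - <<'E'
from h import *
import pickle
W=pickle.load(open("c4.pkl","rb"));a=W["pixels"][160:235,285:350]
g=cv2.cvtColor(a,cv2.COLOR_RGB2GRAY)
for v in range(25,68,3): print(v+160,g[v,8:58:3])
for p in((316,206),(316,209)): print(onz(W,*p,.056))
E
```

```text
185 [193 255 255 255 255 255 146 151 147 166 255 255 255 255 255 222 102]
188 [237 231 241 255 227 145 155 157 157 160 160 158 255 255 255 255  89]
191 [237 231 232 234 140 144 160 161 159 157 161 153 255 255 254 255 144]
194 [231 232 233 144 145 147 159 229 247 140 155 156 135 255 254 255 191]
197 [232 232 203 133 150 240 255 255 255 255 255 131 143 255 255 255 255]
200 [233 232 241 135 234 231 229 255 255 255 255 255 141 216 212 179 194]
203 [237 230 243 238 234 237 237 232 255 255 255 255 255 182 191 192  65]
206 [235 231 173 190 188 187 187 185 211 255 255 255 255 174 190 200  53]
209 [ 63 234 203 189 188 187 193 191 193 186 186 189 215 185 193  82  60]
212 [ 74 117 167 191 192 188 192 188 190 189 189 191 192 190 169  66  65]
215 [ 80  75 122 192 190 191 192 187 192 186 189 189 190 136  62  67  62]
218 [ 74  80  58  97 193 188 190 189 187 188 190 194  79  58  68  64  66]
221 [ 65  64  58  59  94 198 190 187 189 187 201  85  66  58 121 120  60]
224 [ 69  57  58  55  59  59 103 126 142  72  50  59 115 105 116 119  58]
227 [ 65  63  62  60  63  63  67  58  66  56 103 116 119 105 115 112 115]
[0.45623333 0.27943939 0.056     ]
[0.45597124 0.27696078 0.056     ]
```

Request:
move_arm(plan=[-0.04,0,-0.6,0,0,0,-0.04,0,-1.2,0,0,0,-0.04,0,-1.7,0,0,0,-0.04,0,-2.05,0,0,0,-0.04,0,-2.05,0,0,0,-0.04,0,-2.05,0,0,0])

```text
time_s: 7.3
eef_pos: [0.4562, 0.2769, 0.0297]
eef_rot: [0.0, 0.742, 0.671, 0.001]
wrist_force: [-0.9, 0.2, 0.4]
opening: 0.645
grasp_force: 0.0
```

Request:
move_arm(plan=[0,0,0,0,0,0,0,0,0,0,0,0,0,0,0,0,0,0,0,0,0,0,0,0,0,0,0,0,0,0], grip=15)

```text
time_s: 7.92
eef_pos: [0.4559, 0.2769, 0.0294]
eef_rot: [0.0, 0.742, 0.671, 0.001]
wrist_force: [-0.6, -0.8, 6.2]
opening: 0.284
grasp_force: 58.7
```

Request:
move_arm(plan=[0,0,0.8,0,0,0,0,0,1.8,0,0,0,0,-0.5,2.8,0,0,0,0.4,-1.3,3.6,0,0,0,0.8,-2.3,4.2,0,0,0,1.3,-3.3,4.4,0,0,0,1.8,-4.3,4.4,0,0,0,2.3,-5.3,4.4,0,0,0,2.8,-6.1,4.4,0,0,0,3,-6.3,4.4,0,0,0])

```text
time_s: 9.18
eef_pos: [0.6057, -0.0411, 0.2479]
eef_rot: [-0.0, 0.743, 0.67, -0.0]
wrist_force: [-0.2, 1.4, -0.6]
opening: 0.286
grasp_force: 59.1
```

Request:
move_arm(plan=[0,0,0,0,0,0,0,0,0,0,0,0,0,0,0,0,0,0])

```text
time_s: 9.55
eef_pos: [0.6045, -0.037, 0.2484]
eef_rot: [-0.0, 0.741, 0.672, 0.0]
wrist_force: [-0.5, 0.3, 0.7]
opening: 0.28
grasp_force: 59.1
```

```bash
python3 - <<'E'
from h import *
import pickle
d={n:cam(n) for n in("side","wrist")};pickle.dump(d,open("c5.pkl","wb"));o=ctrl.get_obs();print(o["eef_pos"],o["opening"],o["grasp_force"],proj(d["wrist"],(.606,.042,.1155)))
t=np.zeros((500,800,3),np.uint8)
t[:400,:500]=cv2.resize(d["wrist"]["pixels"][:,:][:],(640,400))[:,70:570]
t[:400,500:]=cv2.resize(d["side"]["pixels"][140:260,240:330],(300,400),interpolation=3)
cv2.imwrite("pics/p5.png",t[:,:,::-1])
E
```

```text
[ 0.60474165 -0.03742544  0.24855059] 0.2844856284757561 59.05729293823242 (np.float64(311.996461875951), np.float64(103.83910500639315))
```

View pics/p5.png

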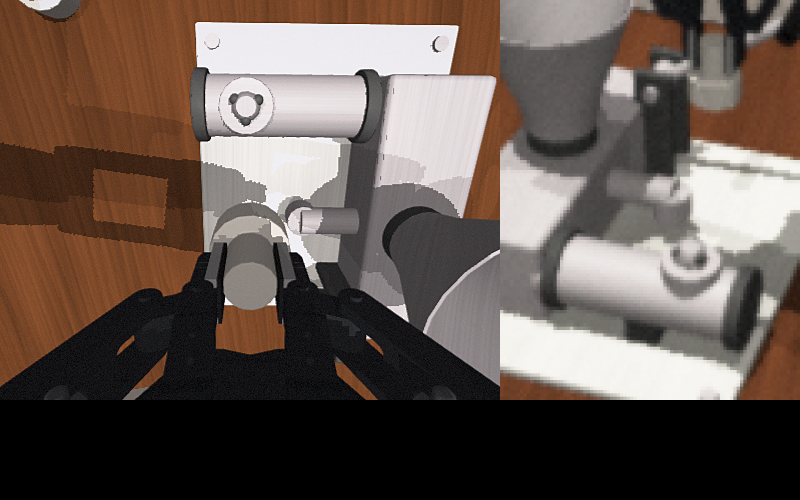

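The port seat shows as a clear circle at wrist pixel (316.5,105.5). The cap is held upright, knob top about (319,287).

```bash
python3 - <<'E'
from h import *
import pickle
d=pickle.load(open("c5.pkl","rb"));W=d["wrist"];g=cv2.GaussianBlur(cv2.cvtColor(W["pixels"],cv2.COLOR_RGB2GRAY),(3,3),0)
c=cv2.HoughCircles(g[70:145,280:355],cv2.HOUGH_GRADIENT,1,8,param1=120,param2=12,minRadius=8,maxRadius=33)
print(np.round(c[0][:6]+[280,70,0],1))
print("seat",onz(W,316.5,105.5,.1),"stud",onz(W,316.8,104.5,.1155))
for v in (270,280,290,300): print(v,g[v,280:362:3])
print(g[240:316:3,319])
z=.2485-.0294+.056
print("knob",onz(W,319.5,286,z))
E
```

```text
[[317.5 105.5  27.9]
 [309.5 105.5  32.4]
 [313.5 113.5  22.4]
 [323.5  99.5  20.2]
 [325.5 109.5  20.2]
 [315.5  96.5  20.2]]
seat [0.60967669 0.04013773 0.1       ] stud [0.61017403 0.04102697 0.1155    ]
270 [ 77  77  79  16  12  77  96 135 135 135 136 136 135 135 135 135 135 135
 135 137 121  90  27  15  61  76  77  77]
280 [102 106  67  21  24 137 136 136 137 135 135 135 135 136 135 136 135 135
 136 135 135 134 103  16  24 106 106  80]
290 [ 19  21  20  24  23 136 134 135 135 134 134 134 136 135 134 135 133 136
 135 135 134 135  87  14  25  17  20  19]
300 [ 18  18  17  27  10 198 183 130 134 134 133 134 133 135 134 134 134 133
 135 133 131 241  48  18  27  17  19  19]
[ 99  98  98  98  97  97  96 101 141 136 135 135 136 135 135 135 136 134
 135 133 135 134 134 118  85  85]
knob [ 0.60472243 -0.03701085  0.2751    ]
```

Request:
move_arm(plan=[0.03,0.5,0,0,0,0,0.06,1,0,0,0,0,0.1,1.55,-0.3,0,0,0,0.1,1.55,-0.8,0,0,0,0.1,1.55,-1.3,0,0,0,0.1,1.55,-1.55,0,0,0,0.1,1.55,-1.55,0,0,0,0.1,1.55,-1.55,0,0,0])

```text
time_s: 10.65
eef_pos: [0.6107, 0.0389, 0.172]
eef_rot: [0.001, 0.742, 0.671, 0.001]
wrist_force: [0.4, 0.8, -0.3]
opening: 0.283
grasp_force: 59.1
```

```bash
python3 - <<'E'
from h import *
import pickle
d={n:cam(n) for n in("side","wrist")};pickle.dump(d,open("c6.pkl","wb"));o=ctrl.get_obs();print(o["eef_pos"],o["wrist_force"])
e=np.array(o["eef_pos"])
for p in((*e[:2],e[2]-.0294),(*e[:2],.1155),(*e[:2],.1)): print(np.round(proj(d["side"],p),1))
t=np.hstack([cv2.resize(d["side"]["pixels"][165:255,260:340],(480,540),interpolation=3),cv2.resize(d["wrist"]["pixels"][130:330,260:380],(318,540))])
cv2.imwrite("pics/p6.png",t[:,:,::-1])
E
```

```text
[0.61082588 0.03881373 0.17216765] [ 0.78240525  0.31939724 -1.3610129 ]
[294.9 205.3]
[295.1 212.8]
[295.2 217. ]
```

View pics/p6.png

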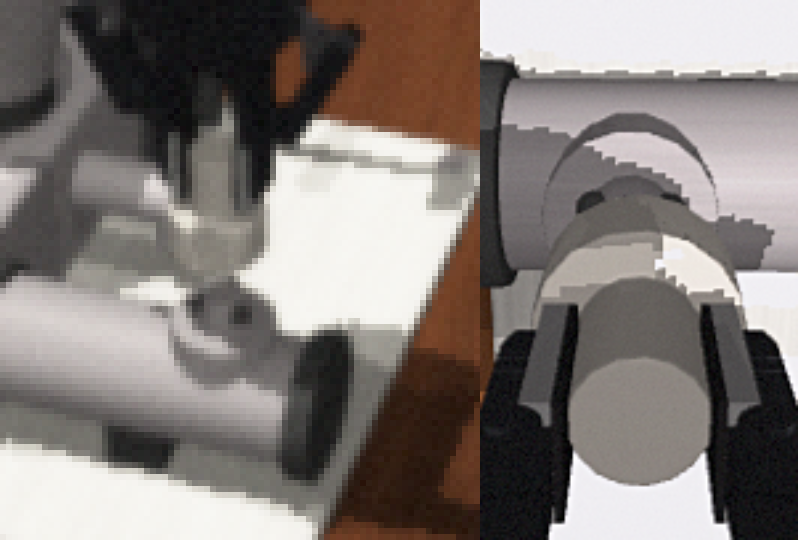

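Both views agree that the cap sits about 3 mm too far to +x: in the crop the port seat is centred at column 630 and the cap at 640. I'll check y too.

```bash
python3 - <<'E'
from h import *
import pickle
d=pickle.load(open("c6.pkl","rb"));W=d["wrist"]
w=lambda u,v:((u-480)/2.65+260-.3,v/2.7+130-.3)
print("far edge",onz(W,*w(634,131),.1),onz(W,*w(632,114),.1)); print("L/R",onz(W,*w(543,210),.1),onz(W,*w(718,210),.1))
print("knob",onz(W,*w(640,423),.1721-.0294+.056))
g=cv2.cvtColor(W["pixels"],cv2.COLOR_RGB2GRAY);print(g[165:206,317])
S=d["side"]; s=lambda u,v:(u/6+260-.4,v/6+165-.4)
print("side port",onz(S,*s(225,325),.1),"cap bottom",onz(S,*s(214,248),.143))
E
```

```text
far edge [0.61252939 0.06511832 0.1       ] [0.612463   0.06993299 0.1       ]
L/R [0.58392273 0.04481785 0.1       ] [0.6344148  0.03966719 0.1       ]
knob [0.61112122 0.03881093 0.1987    ]
[141 144 151 156 161 167 157  90  87  85  90  86  89  86 218 212 206 205
 208 208 204 204 204 204 216 119 103 108 112 109  82  80  84  89  89  93
  86  97 100  97  95]
side port [0.60353244 0.04525493 0.1       ] cap bottom [0.60898719 0.04154281 0.143     ]
```

Request:
move_arm(plan=[-0.05,0.03,-0.1,0,0,0,-0.05,0.03,-0.3,0,0,0,-0.05,0.03,-0.45,0,0,0,-0.05,0.03,-0.53,0,0,0,-0.05,0.03,-0.53,0,0,0,-0.05,0.03,-0.53,0,0,0])

```text
time_s: 11.5
eef_pos: [0.6076, 0.0405, 0.1444]
eef_rot: [0.0, 0.742, 0.671, 0.0]
wrist_force: [0.2, -0.8, 0.2]
opening: 0.286
grasp_force: 59.0
```

Request:
move_arm(plan=[0,0,-0.03,0,0,0,0,0,-0.06,0,0,0,0,0,-0.06,0,0,0])

```text
time_s: 11.88
eef_pos: [0.6083, 0.0403, 0.142]
eef_rot: [0.001, 0.742, 0.671, 0.001]
wrist_force: [1.7, -0.9, 2.3]
opening: 0.283
grasp_force: 59.1
```

Request:
move_arm(plan=[0,0,-0.03,0,0,0,0,0,-0.06,0,0,0,0,0,-0.06,0,0,0])

```text
time_s: 12.25
eef_pos: [0.6091, 0.0402, 0.1406]
eef_rot: [0.002, 0.742, 0.671, 0.001]
wrist_force: [1.3, -1.0, 9.2]
opening: 0.282
grasp_force: 60.2
```

Request:
move_arm(plan=[0,0,-0.03,0,0,0,0,0,-0.06,0,0,0,0,0,-0.06,0,0,0])

```text
time_s: 12.62
eef_pos: [0.6081, 0.0403, 0.1358]
eef_rot: [0.001, 0.742, 0.671, 0.001]
wrist_force: [2.1, -0.7, 1.2]
opening: 0.284
grasp_force: 59.1
```

Request:
move_arm(plan=[0,0,-0.04,0,0,0,0,0,-0.08,0,0,0,0,0,-0.08,0,0,0])

```text
time_s: 13.0
eef_pos: [0.6069, 0.0407, 0.1302]
eef_rot: [-0.001, 0.742, 0.671, -0.0]
wrist_force: [3.6, -0.6, -5.0]
opening: 0.285
grasp_force: 59.7
```

It clicked: the force dropped from 9 N to 1 N and then to -5 N. Now I'll press it down to the seat.

Request:
move_arm(plan=[0,0,-0.04,0,0,0,0,0,-0.08,0,0,0,0,0,-0.08,0,0,0])

```text
time_s: 13.38
eef_pos: [0.6072, 0.0406, 0.1294]
eef_rot: [-0.0, 0.741, 0.671, -0.0]
wrist_force: [-6.6, 0.2, 13.7]
opening: 0.282
grasp_force: 61.4
```

Request:
move_arm(plan=[0,0,-0.03,0,0,0,0,0,-0.06,0,0,0,0,0,-0.06,0,0,0])

```text
time_s: 13.75
eef_pos: [0.6073, 0.0406, 0.1294]
eef_rot: [0.0, 0.741, 0.671, -0.0]
wrist_force: [-15.3, 0.7, 32.0]
opening: 0.285
grasp_force: 63.3
```

Request:
move_arm(plan=[-0.02,0,0.01,0,0,0,-0.03,0,0.015,0,0,0,-0.03,0,0.015,0,0,0,-0.03,0,0.015,0,0,0])

```text
time_s: 14.25
eef_pos: [0.6071, 0.0406, 0.1294]
eef_rot: [0.001, 0.741, 0.671, 0.001]
wrist_force: [-7.2, 0.1, 22.7]
opening: 0.286
grasp_force: 62.4
```

```bash
python3 - <<'E'
from h import *
c=cam("scene"); w=pic=None
o=ctrl.get_obs();print(o["eef_pos"],o["wrist_force"],o["time_s"])
import pickle
a=pickle.load(open("c3.pkl","rb"))["scene"]["pixels"][150:300,250:450].astype(int);b=c["pixels"][150:300,250:450].astype(int)
D=(abs(a-b).sum(2)>90).astype(np.uint8);n,l,s,ce=cv2.connectedComponentsWithStats(D)
print([list(s[i])for i in range(1,n) if s[i,4]>25]) # where the picture changed since the lever came up
print("lever bar dark:",b[45:60,15:40].sum(2).min(),"was",a[45:60,15:40].sum(2).min())
E
```

```text
[0.60712313 0.04064352 0.12937727] [-7.67606269  1.63193307 22.07589353] 14.3
[[np.int32(79), np.int32(0), np.int32(41), np.int32(70), np.int32(1355)], [np.int32(0), np.int32(9), np.int32(12), np.int32(9), np.int32(64)], [np.int32(31), np.int32(12), np.int32(16), np.int32(13), np.int32(118)], [np.int32(52), np.int32(35), np.int32(23), np.int32(13), np.int32(78)], [np.int32(21), np.int32(38), np.int32(50), np.int32(55), np.int32(715)]]
lever bar dark: 111 was 228
```

```bash
python3 - <<'E'
from h import *
import pickle
a=pickle.load(open("c3.pkl","rb"))["scene"]["pixels"][150:300,250:450].max(2);c=cam("scene");b=c["pixels"][150:300,250:450].max(2)
for i in (a,b):
    m=cv2.inRange(i[55:80,8:45],0,48);n,l,s,ce=cv2.connectedComponentsWithStats(m);k=1+s[1:,4].argmax();print(s[k],ce[k]+[8,55])
print(ctrl.get_obs()["wrist_force"])
E
```

```text
[ 7  7 20 11 81] [24.48148148 66.83950617]
[ 7  6 21 12 86] [25.1627907  66.48837209]
[-6.76803897  0.54787385 22.91897315]
```

The bar is in the same place, so the lever is at rest; the change in the picture was shadow. The cap is home with a 22 N push on it.

```bash
python3 -c "
from bench import ctrl
print(ctrl.hand_in())"
```

```text
the job is handed in; nothing more can be done
None
```

I swung the lever down to its stop and let it spring back, then pressed the smallest cap onto the port until it clicked and seated; I handed the job in with the hand still on it, pushing down at about 22 N.

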